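# Change the abrasive roll on the bench dispenser

## Robot

A 7-joint arm with a two-finger parallel gripper is mounted at the origin on the work surface. World frame = base frame: x ahead of the robot, y to its left, z up, the work surface at z = 0. Lengths are in m, angles in degrees, forces in N, time in s.
With the tool pointing down it reaches from about 0.4 to 0.85 m from the base axis. Payload 10.4 kg.
Tool frame: the origin (TCP) lies midway between the tips of the shut fingers; the grasp point (between the pads) lies arm.grip_depth behind it (arm.grip_depth is the distance from the TCP to the grasp point, in m); z points along the fingers, y is the line along which they close (so a half turn about z gives the same grasp; the last joint's range is limited). The gripper opens to 85 mm and grips with 20 to 120 N. Pads are 22 mm wide; open, the fingers measure 114 mm over their backs; the gripper's body (76 mm by 85 mm) begins 54 mm behind the grasp point. The pads swing forward as they close: fully open they stand 13 mm farther back than shut.
Start: joints at [-72.227, 19.034, -3.707, 83.658, 1.238, 77.344, -5.071], TCP at [0.204, 0.591, 0.231] pointing down, gripper open.
Joint ranges: [-148.97, 148.97], [-28.65, 121.19], [-84.17, 76.75], [9.2, 138.47], [-72.65, 252.65], [3.7, 117.97], [-149.18, 149.18]. Speed limits (degrees/s): [127.2, 127.2, 159.86, 159.86, 180, 180, 180].

## Interface

Orientations are given as [roll, pitch, yaw] about the fixed x, y, z axes, in that order (R = Rz(yaw) Ry(pitch) Rx(roll)).
In Python, from rig import arm gives the robot as it stands. The module is installed in compiled form; this text tells all that it offers.
- The arm moves only by the shell command python3 -m inch 'ROWS'. ROWS is a JSON object of lists of equal length, an entry for each row: "angular": the turn, a rotation vector about the tool's x, y, z in rad, a list of three; "offset": the shift along the tool's x, y, z in mm, a list of three; "jaw": the opening, from 0 (shut) to 1 (fully open). In form: {"angular": [[ax, ay, az], ...], "offset": [[x, y, z], ...], "jaw": [jaw, ...]}. A call has 1 to 10 rows; each row shifts and turns the commanded pose from where the row before left it, along the tool's axes as they then stand; what a row does not reach is not made up. A row lasts 1/12 s, in which the tool goes at most 41.7 mm and 7.16 degrees, less where a joint would pass 70% of its speed; a pose out of reach is approached as far as the arm can. A call with a gripper value outside its range is refused whole. The fingers move at their own pace and stop on an object; the grip force is fixed at half the most. Time passes only in rows, so rows that do not move let the fingers close. It gives the time, the measured TCP pose, the force, the opening and the grip force at its end, in the units of the state.
- arm.get_state(): the state, without advancing time (a new reading comes with each control period).
- arm.camera(name): name is "scene" or "top"; returns the picture (480x640x3 uint8, red, green, blue); there is no depth.
- arm.camera_model(name): a dict with "camera_matrix" (3x3 intrinsics, pixels), "distortion" ([k1, k2, p1, p2, k3] as OpenCV has them; the pictures are not rectified), "T" (4x4, takes a point from camera to world coordinates). Camera axes: x right, y down, z forward; pixel columns grow to the right and rows downward; lengths in m; the calibration is good to about 2 mm. A picture is of the moment at which its call begins. camera_model takes no time and is no camera call.
- arm.close_job(): hands the job in; it is judged then, once.
The state is a dict: "time": time; "joints": joint angles; "joint_velocities": joint speeds; "joint_efforts": joint torques, N m; "ee_pos": TCP position; "eef_rot": TCP orientation; "wrist_force": force on the tool from outside, world axes, zero at the start; "torque": the same for the moment, N m; "grip_width": opening from 0.0 (shut) to 1.0 (fully open); "grip_force": force on a finger pad.
Only numpy, scipy, OpenCV 4.12 (cv2) and the standard library are available. Lean on these libraries where they do the work, as an engineer would, in place of code of your own. Each camera call takes 0.05 s, during which the arm holds its last target. There are 200 camera calls.

## Task

The abrasive roll on the blue dispenser is used up: lift the bare cardboard core up off the spindle and put it in the black scrap bin. Then take the gold roll off its leaning peg on the wooden rack and fit it on the dispenser's spindle, standing fully down on the plate, and let go of it. Leave the grey roll on its peg and the sanding block, bottle and tin where they are.

Things in the scene. Friction and masses are not known exactly. Their poses are not given: they have to be found in the camera images.
- rack: Fixed wooden rack, 150 x 290 mm, 130 high. Origin on the bench below the midpoint of the two peg roots; z up, y from peg to peg, -x its front, to the robot's right. Steel pegs (18 mm across, 50 long) rise from a sloping slat at z = 100, y = +62 and -62 mm, 35 degrees off vertical, direction (-0.574, 0, 0.819) in this frame. A roll hangs on each peg, its end on the slat; which on which varies.
- gold_roll: Loose gold-yellow abrasive roll on a cardboard core: rigid tube, 60 mm outside diameter, 80 long, 30 mm bore right through; about 0.24 kg. It hangs on one leaning peg and stands out 30 mm past the peg's end, reaching 185 mm over the bench. Origin at the centre of the end on the slat; z along its axis to its free end. May be gripped firmly across its diameter.
- gold_roll_mid (a point): Middle of the gold roll, on its axis, 40 mm from either end.
- grey_roll: Loose dark grey abrasive roll, same sizes as the gold one, on the other peg; not to be used. Origin at the centre of its end on the slat, z along its axis to its free end.
- dispenser: Dispenser fixed to the bench: blue plate 160 (x) x 110 (y) x 15 mm with an upright steel spindle in its middle, 18 mm across, 55 above the plate (tip 70 over the bench). A thin steel tear-off bar stands on the plate 76 mm from the spindle on the +x side, top 40 over the bench. Origin on the bench under the spindle; z up along it.
- core: Loose bare cardboard core: rigid tube 40 mm outside diameter, 30 mm bore, 80 mm long, about 30 g, at first standing on the dispenser's plate around the spindle (top 95 mm over the bench). Origin at the centre of its lower end, z along its axis.
- core_mid (a point): Middle of the core, on its axis, 40 mm from either end.
- bin: Fixed open black scrap bin, 180 (x) x 150 (y) x 85 mm high, walls and floor 5 mm. Origin at the centre of its underside, z up.
- sanding_block: Loose orange sanding block with a black rubber sole, 65 (x) x 120 (y) x 42 mm; origin at the centre of its underside; a bystander.
- hardener: Loose white bottle with a red cap, 60 mm across, 140 mm high; origin at the centre of its underside; a bystander.
- filler_tin: Loose tin with a green band, 84 mm across, 100 mm high; origin at the centre of its underside; a bystander.

How it is judged:
By the outcome, as a careful person would: the job done as asked, in the order asked, and still so for the second after the job is handed in, with the robot touching nothing.
It also fails if it takes over 58 s, if anything falls off the work surface, if the arm or the gripper's body presses on something with over 40 N, if the wrist force passes 120 N, or if a joint passes its speed limit or range.

## Working session

There is one attempt and no reset: what is moved stays moved. The work goes in short steps, Python scripts to look and compute and a shell command to move; the robot and the scene stay as the last step left them, time stands still between calls to the robot, and variables do not carry over. Pictures are saved under pics/ and viewed, at most 10 in all, crops included, and the job is handed in when it is done.

```bash
mkdir -p pics
python3 - <<'E'
from rig import arm
import cv2, numpy as np
for n in("scene","top"):
    im=arm.camera(n); cv2.imwrite(f"pics/{n}0.png",im[:,:,::-1]); m=arm.camera_model(n)
    print(n,np.round(m["camera_matrix"],1).tolist(),np.round(m["distortion"],4),np.round(m["T"],3).tolist())
print(arm.grip_depth,arm.get_state())
E
```

```text
scene [[444.6, 0.0, 320.5], [0.0, 444.6, 241.2], [0.0, 0.0, 1.0]] [-0.0422  0.      0.      0.      0.    ] [[0.669, 0.476, -0.571, 1.204], [0.743, -0.44, 0.503, -0.554], [-0.012, -0.761, -0.648, 0.756], [0.0, 0.0, 0.0, 1.0]]
top [[433.7, 0.0, 317.9], [0.0, 433.7, 242.5], [0.0, 0.0, 1.0]] [-0.1047  0.      0.      0.      0.    ] [[0.017, -0.998, 0.053, 0.561], [-1.0, -0.017, -0.003, -0.024], [0.004, -0.053, -0.999, 1.092], [0.0, 0.0, 0.0, 1.0]]
0.0187 {'time': 0.1, 'joints': array([-72.22819873,  19.07003299,  -3.7057721 ,  83.69759272,
         1.23877826,  77.34468684,  -5.07025259]), 'joint_velocities': array([-0.02275453, -0.08727173,  0.08605254, -0.06264349, -0.02785385,
        0.0357626 , -0.11478434]), 'joint_efforts': array([ 2.59123088e-03, -6.26750779e+01,  4.99729556e-02, -3.92425668e+01,
        1.64486450e-02,  6.90708330e-03, -6.76589707e-06]), 'ee_pos': array([0.20408548, 0.59040571, 0.23060715]), 'eef_rot': array([-1.79927711e+02,  4.73239696e-03,  1.60933837e+02]), 'wrist_force': array([0.24539041, 0.65417789, 0.06048599]), 'torque': array([-0.00088634,  0.04437582,  0.05855432]), 'grip_force': 0.0, 'grip_width': 0.9980929947364728}
```

View pics/scene0.png

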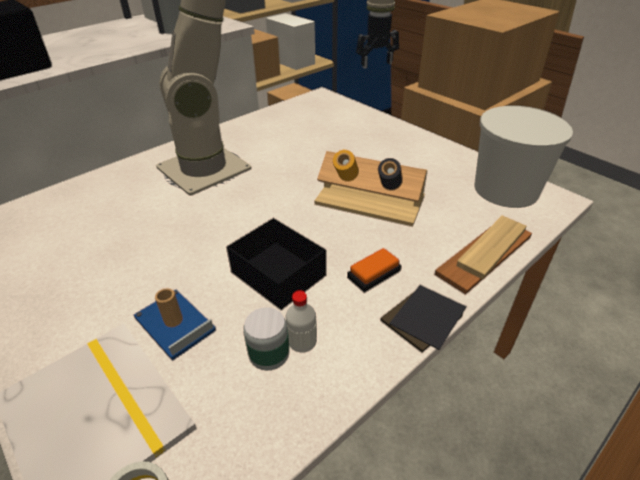

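View pics/top0.png

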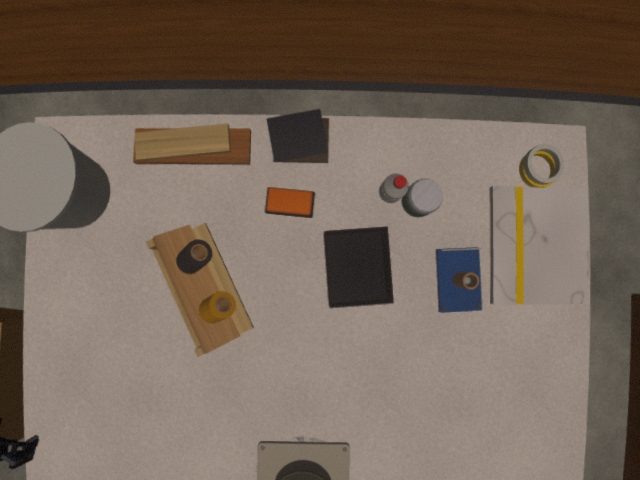

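Top view: gold roll about (220,304), grey (195,256), core end (470,281), blue plate centre about (459,280), bin centre (358,266). The scene view shows gold at (345,163) and the core at (168,305). I'll measure these from masks next.

```bash
cat > h.py <<'E'
import cv2, numpy as np
from rig import arm
def ray(n,uv):
    m=arm.camera_model(n); K=np.array(m["camera_matrix"]);T=np.array(m["T"])
    p=cv2.undistortPoints(np.array(uv,float).reshape(-1,1,2),K,np.array(m["distortion"]))[:,0]
    return T[:3,3], np.c_[p,np.ones(len(p))]@T[:3,:3].T
def cast(n,uv,z):
    o,d=ray(n,uv); return o+d*((z-o[2])/d[:,2])[:,None]
def proj(n,P):
    m=arm.camera_model(n);Ti=np.linalg.inv(np.array(m["T"]))
    return cv2.projectPoints(np.array(P,float).reshape(-1,3),cv2.Rodrigues(Ti[:3,:3])[0],Ti[:3,3],np.array(m["camera_matrix"]),np.array(m["distortion"]))[0][:,0]
def tri(a,b):
    o1,d1=ray("scene",[a]);o2,d2=ray("top",[b]);d1=d1[0];d2=d2[0]
    s=np.linalg.lstsq(np.c_[d1,-d2],o2-o1,rcond=None)[0]; p,q=o1+s[0]*d1,o2+s[1]*d2
    return (p+q)/2,np.linalg.norm(p-q)
def big(mask):
    c=cv2.findContours(mask.astype(np.uint8),0,cv2.CHAIN_APPROX_NONE)[0]; return max(c,key=cv2.contourArea)
E
python3 - <<'E'
from h import *
t=cv2.imread("pics/top0.png");h=cv2.cvtColor(t,cv2.COLOR_BGR2HSV).astype(int);H,S,V=h[...,0],h[...,1],h[...,2]
def rect(c,z):
    P=cast("top",c[:,0],z)[:,:2].astype(np.float32)*1000
    return cv2.minAreaRect(P)
print("plate",rect(big((abs(H-110)<15)&(S>100)),.015))
blk=(V<60); blk[:, :320]=0;blk[:200]=0;blk[:,420:]=0;blk[400:]=0
print("bin",rect(big(blk),.085))
s=cv2.imread("pics/scene0.png")
a=cv2.resize(t[225:365,145:265],None,fx=4,fy=4,interpolation=cv2.INTER_CUBIC)[:, :480]
b=cv2.resize(t[240:320,430:490],None,fx=4,fy=4,interpolation=cv2.INTER_CUBIC)
c=cv2.resize(s[280:360,130:220],None,fx=3,fy=3,interpolation=cv2.INTER_CUBIC)
o=np.zeros((560,780,3),np.uint8);o[:560,:480]=a;o[:320,490:730]=b;o[320:560,490:760]=c
cv2.imwrite("pics/crop.png",o)
E
```

```text
plate ((529.8915405273438, -381.9675598144531), (152.91371154785156, 106.17682647705078), 2.9177815914154053)
bin ((559.2512817382812, -121.27529907226562), (176.1352996826172, 148.36033630371094), 5.094785690307617)
```

View pics/crop.png

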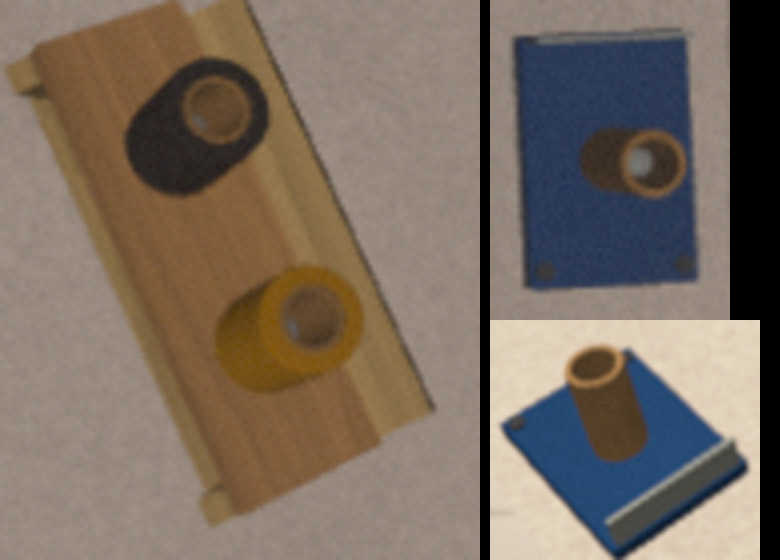

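Crops: core top ring centre at about top (471,280.8), spindle tip at about (467.5,280.5). Gold free-end centre is about (223.3,304.5) and grey about (199.3,252.5); both lean right and slightly up in the image.

Run:
```python
from h import *
np.set_printoptions(precision=4,suppress=True)
print("core",cast("top",[[471,280.8]],.095),"tip",cast("top",[[467.5,280.5]],.07))
t=cv2.imread("pics/top0.png");s=cv2.imread("pics/scene0.png")
P=cast("top",[[223.3,304.5],[199.3,252.5]],.1655);print("ends",P)
d=P[1]-P[0];print(np.linalg.norm(d),np.degrees(np.arctan2(d[1],d[0])))
# rack edges (crop px): upper board left edge & front base edge
e=lambda q:[[145+x/4,225+y/4] for x,y in q]
for z,q in((.13,[(38,50),(232,514)]),(.02,[(250,5),(432,410)]),(.085,[(180,5),(380,445)])):
    E=cast("top",e(q),z);d=E[1]-E[0];print(E,np.linalg.norm(d),np.degrees(np.arctan2(d[1],d[0])))
# scene-camera check of the same points
print(proj("scene",np.r_[P,cast("top",[[471,280.8]],.095)]))
c=cv2.resize(s[140:215,305:435],None,fx=6,fy=6,interpolation=cv2.INTER_CUBIC);cv2.imwrite("pics/crop2.png",c)
```

```text
core [[ 0.53   -0.3848  0.095 ]] tip [[ 0.5298 -0.3853  0.07  ]]
ends [[0.4731 0.1732 0.1655]
 [0.5833 0.2282 0.1655]]
0.12312610875587489 26.50467461750898
[[0.616  0.3417 0.13  ]
 [0.3598 0.2242 0.13  ]] 0.28185837717035356 -155.37083959881383
[[0.6527 0.249  0.02  ]
 [0.4044 0.1292 0.02  ]] 0.27572308096463527 -154.23667889664173
[[0.6465 0.2742 0.085 ]
 [0.3929 0.1498 0.085 ]] 0.2824618284288364 -153.87133477641433
[[342.937  158.0778]
 [388.5471 166.6192]
 [164.5354 294.3397]]
```

View pics/crop2.png

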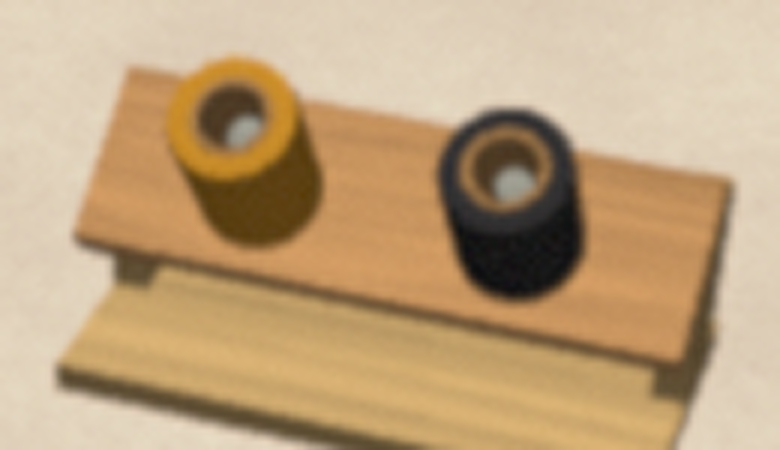

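Gold ring in the scene crop is at (344,159.7) and grey at (389.3,167.8). Both are within 2 px of the projected top-view points, so the geometry is consistent. I'm starting to move: rise and turn.

```bash
cat >> h.py <<'E'
from scipy.spatial.transform import Rotation as Ro
CORE=np.array([.530,-.385]); BIN=np.array([.559,-.121])
th=np.radians(26); AX=np.array([.574*np.sin(th),-.574*np.cos(th),.819])
GOLD=np.array([.4731,.1732,.1655])-.04*AX   # middle of the gold roll
RT=lambda: Ro.from_matrix(np.c_[np.cross([np.cos(th),np.sin(th),0],-AX),[np.cos(th),np.sin(th),0],-AX])
def plan(p,R=None):
    s=arm.get_state(); R0=Ro.from_euler("xyz",s["eef_rot"],degrees=True); d=(np.array(p)-s["ee_pos"])*1000
    print("t",round(s["time"],2),"pos",s["ee_pos"].round(4),"rpy",s["eef_rot"].round(1),"w",round(s["grip_width"],3),"gf",round(s["grip_force"],1),"F",s["wrist_force"].round(1),"q",s["joints"].round(0))
    print("offset now",R0.inv().apply(d).round(1))
    if R is not None: print("turn",(R0.inv()*R).as_rotvec().round(4),"offset after turn",R.inv().apply(d).round(1))
E
python3 -m inch '{"angular":[[0,0,0.12],[0,0,0.12],[0,0,0.12],[0,0,0.12],[0,0,0.12],[0,0,0.12],[0,0,0.12],[0,0,0.12],[0,0,0.12],[0,0,0.12]],"offset":[[0,0,-9],[0,0,-9],[0,0,-9],[0,0,-9],[0,0,-9],[0,0,-9],[0,0,-9],[0,0,-9],[0,0,-9],[0,0,-9]],"jaw":[1,1,1,1,1,1,1,1,1,1]}'
python3 -m inch '{"angular":[[0,0,0.12],[0,0,0.12],[0,0,0.12],[0,0,0]],"offset":[[0,0,0],[0,0,0],[0,0,0],[0,0,0]],"jaw":[1,1,1,1]}'
python3 -c "
from h import *
plan([.5,.1,.32]);plan([*CORE,.2])"
```

```text
time: 0.93
ee_pos: [0.2041, 0.5905, 0.3213]
eef_rot: [-180.0, 0.0, 91.8]
wrist_force: [-0.4, -0.5, -0.4]
grip_width: 0.998
grip_force: 0.0
time: 1.27
ee_pos: [0.2041, 0.5906, 0.3209]
eef_rot: [180.0, 0.0, 71.2]
wrist_force: [0.9, -0.5, 0.1]
grip_width: 1.0
grip_force: 0.0
t 1.27 pos [0.2041 0.5906 0.3209] rpy [180.    0.   71.2] w 1.0 gf 0.0 F [ 0.9 -0.5  0.1] q [-81.  17.   8.  76.  -2.  87. -92.]
offset now [-369.2  438.1    1.2]
t 1.27 pos [0.2041 0.5906 0.3209] rpy [180.    0.   71.2] w 1.0 gf 0.0 F [ 0.9 -0.5  0.1] q [-81.  17.   8.  76.  -2.  87. -92.]
offset now [-818.7  622.6  121.6]
```

```bash
python3 -m inch '{"angular":[[0,0,0],[0,0,0],[0,0,0],[0,0,0],[0,0,0],[0,0,0],[0,0,0],[0,0,0],[0,0,0],[0,0,0]],"offset":[[-18.5,22,0],[-18.5,22,0],[-18.5,22,0],[-18.5,22,0],[-18.5,22,0],[-18.5,22,0],[-18.5,22,0],[-18.5,22,0],[-18.5,22,0],[-18.5,22,0]],"jaw":[1,1,1,1,1,1,1,1,1,1]}'
python3 -m inch '{"angular":[[0,0,0],[0,0,0],[0,0,0],[0,0,0],[0,0,0],[0,0,0],[0,0,0],[0,0,0],[0,0,0],[0,0,0]],"offset":[[-18.5,22,0],[-18.5,22,0],[-18.5,22,0],[-18.5,22,0],[-18.5,22,0],[-18.5,22,0],[-18.5,22,0],[-18.5,22,0],[-18.5,22,0],[-18.5,22,0]],"jaw":[1,1,1,1,1,1,1,1,1,1]}'
python3 -m inch '{"angular":[[0,0,0],[0,0,0],[0,0,0],[0,0,0],[0,0,0],[0,0,0],[0,0,0],[0,0,0],[0,0,0],[0,0,0]],"offset":[[-26,11,7],[-26,11,7],[-26,11,7],[-26,11,7],[-26,11,7],[-26,11,7],[-26,11,7],[-26,11,7],[-26,11,7],[-26,11,7]],"jaw":[1,1,1,1,1,1,1,1,1,1]}'
python3 -m inch '{"angular":[[0,0,0],[0,0,0],[0,0,0],[0,0,0],[0,0,0],[0,0,0],[0,0,0]],"offset":[[-26,11,7],[-26,11,7],[-26,11,7],[-26,11,7],[-26,11,7],[-26,11,7],[0,0,0]],"jaw":[1,1,1,1,1,1,1]}'
python3 -c "
from h import *
plan([*CORE,.0363])"
```

```text
time: 2.1
ee_pos: [0.3548, 0.3442, 0.3211]
eef_rot: [-180.0, 0.0, 71.8]
wrist_force: [0.4, 1.3, 0.9]
grip_width: 1.003
grip_force: 0.0
time: 2.93
ee_pos: [0.5049, 0.0991, 0.3213]
eef_rot: [-180.0, -0.0, 71.8]
wrist_force: [0.3, 0.5, 0.3]
grip_width: 1.001
grip_force: 0.0
time: 3.77
ee_pos: [0.5264, -0.1822, 0.2509]
eef_rot: [-180.0, -0.0, 71.8]
wrist_force: [0.4, 0.7, -0.6]
grip_width: 1.003
grip_force: 0.0
time: 4.35
ee_pos: [0.5371, -0.3552, 0.2072]
eef_rot: [-179.8, 0.2, 71.5]
wrist_force: [-0.9, -0.5, 0.0]
grip_width: 1.002
grip_force: 0.0
t 4.35 pos [ 0.5371 -0.3552  0.2072] rpy [-179.8    0.2   71.5] w 1.002 gf 0.0 F [-0.9 -0.5  0. ] q [ -6.  28.  49.  85. -22.  77.  26.]
offset now [-30.    3.3 171. ]
```

```bash
python3 -m inch '{"angular":[[0,0,0],[0,0,0],[0,0,0],[0,0,0],[0,0,0],[0,0,0],[0,0,0],[0,0,0],[0,0,0],[0,0,0]],"offset":[[-15,1.5,0],[-15,1.5,0],[0,0,15],[0,0,25],[0,0,25],[0,0,25],[0,0,25],[0,0,25],[0,0,20],[0,0,10]],"jaw":[1,1,1,1,1,1,1,1,1,1]}'
python3 -m inch '{"angular":[[0,0,0],[0,0,0],[0,0,0],[0,0,0],[0,0,0],[0,0,0],[0,0,0],[0,0,0]],"offset":[[0,0,0],[0,0,0],[0,0,0],[0,0,0],[0,0,0],[0,0,0],[0,0,0],[0,0,0]],"jaw":[0,0,0,0,0,0,0,0]}'
python3 -c "
from h import *
plan([*CORE,.2])"
```

```text
time: 5.18
ee_pos: [0.5321, -0.3778, 0.0362]
eef_rot: [-179.8, -0.1, 71.8]
wrist_force: [-0.1, -0.6, -0.6]
grip_width: 1.001
grip_force: 0.0
time: 5.85
ee_pos: [0.5338, -0.3798, 0.0411]
eef_rot: [179.9, 0.0, 71.6]
wrist_force: [-1.1, 1.1, 6.2]
grip_width: 0.46
grip_force: 56.8
t 5.85 pos [ 0.5338 -0.3798  0.0411] rpy [179.9   0.   71.6] w 0.46 gf 56.8 F [-1.1  1.1  6.2] q [  0.  39.  43.  92. -29.  61.  33.]
offset now [  -6.2   -1.6 -158.9]
```

```bash
python3 -m inch '{"angular":[[0,0,0],[0,0,0],[0,0,0],[0,0,0],[0,0,0],[0,0,0],[0,0,0],[0,0,0]],"offset":[[0,0,-8],[0,0,-16],[0,0,-20],[0,0,-20],[0,0,-20],[0,0,-20],[0,0,-16],[0,0,0]],"jaw":[0,0,0,0,0,0,0,0]}'
python3 -m inch '{"angular":[[0,0,0],[0,0,0],[0,0,0],[0,0,0],[0,0,0],[0,0,0],[0,0,0],[0,0,0],[0,0,0],[0,0,0]],"offset":[[13,-3,0],[26,-6,0],[26,-6,0],[26,-6,0],[26,-6,0],[26,-6,0],[26,-6,0],[26,-6,0],[26,-6,0],[26,-6,0]],"jaw":[0,0,0,0,0,0,0,0,0,0]}'
python3 -m inch '{"angular":[[0,0,0],[0,0,0]],"offset":[[10,0,0],[0,0,0]],"jaw":[0,0]}'
python3 - <<'E'
from h import *
plan([*BIN,.055])
im=arm.camera("top");s=arm.camera("scene");cv2.imwrite("pics/bin1.png",np.hstack([im[160:400,270:550],s[160:400,100:380]])[:,:,::-1])
E
```

```text
time: 6.52
ee_pos: [0.5343, -0.3806, 0.164]
eef_rot: [179.7, 0.1, 71.5]
wrist_force: [-0.2, -0.1, 0.4]
grip_width: 0.458
grip_force: 56.8
time: 7.35
ee_pos: [0.5571, -0.1255, 0.1594]
eef_rot: [180.0, -0.0, 71.6]
wrist_force: [0.0, 0.4, -0.8]
grip_width: 0.452
grip_force: 56.9
time: 7.52
ee_pos: [0.5612, -0.114, 0.1592]
eef_rot: [-180.0, -0.1, 71.8]
wrist_force: [-0.4, -1.0, -0.6]
grip_width: 0.457
grip_force: 56.9
t 7.52 pos [ 0.5612 -0.114   0.1592] rpy [-1.80e+02 -1.00e-01  7.18e+01] w 0.457 gf 56.9 F [-0.4 -1.  -0.6] q [-33.  20.  48.  99. -16.  68.   2.]
offset now [-7.500e+00  1.000e-01  1.042e+02]
```

View pics/bin1.png

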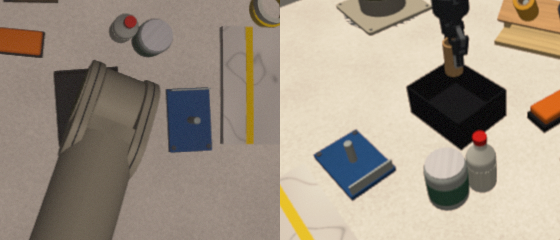

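The core hangs in the gripper over the bin, and the bare spindle is visible at crop (197,120). Now I'll lower, release and rise.

```bash
python3 -m inch '{"angular":[[0,0,0],[0,0,0],[0,0,0],[0,0,0],[0,0,0],[0,0,0],[0,0,0],[0,0,0]],"offset":[[-7,0,10],[0,0,20],[0,0,20],[0,0,20],[0,0,20],[0,0,12],[0,0,0],[0,0,0]],"jaw":[0,0,0,0,0,0,0,0]}'
python3 -m inch '{"angular":[[0,0,0],[0,0,0],[0,0,0],[0,0,0],[0,0,0],[0,0,0]],"offset":[[0,0,0],[0,0,0],[0,0,0],[0,0,0],[0,0,0],[0,0,0]],"jaw":[1,1,1,1,1,1]}'
python3 -m inch '{"angular":[[0,0,0],[0,0,0],[0,0,0],[0,0,0],[0,0,0],[0,0,0],[0,0,0],[0,0,0]],"offset":[[0,0,-10],[0,0,-25],[0,0,-25],[0,0,-25],[0,0,-30],[0,0,-35],[0,0,-35],[0,0,-25]],"jaw":[1,1,1,1,1,1,1,1]}'
python3 - <<'E'
from h import *
g=GOLD+.0187*-AX
print(GOLD)
plan(g+.1*AX,RT())
E
```

```text
time: 8.28
ee_pos: [0.5576, -0.1255, 0.0571]
eef_rot: [-180.0, 0.1, 71.4]
wrist_force: [0.9, -1.1, -0.1]
grip_width: 0.46
grip_force: 56.9
time: 8.78
ee_pos: [0.5583, -0.1239, 0.0575]
eef_rot: [180.0, -0.0, 71.6]
wrist_force: [0.1, 0.2, 0.7]
grip_width: 1.002
grip_force: 0.0
time: 9.45
ee_pos: [0.5584, -0.1247, 0.2712]
eef_rot: [179.8, -0.1, 71.5]
wrist_force: [-0.1, 0.6, -0.4]
grip_width: 0.999
grip_force: 0.0
[0.463035   0.19383631 0.13274   ]
t 9.45 pos [ 0.5584 -0.1247  0.2712] rpy [ 1.798e+02 -1.000e-01  7.150e+01] w 0.999 gf 0.0 F [-0.1  0.6 -0.4] q [-35.  14.  51.  91. -11.  80.  -1.]
offset now [ 238.5 -159.    71.7]
turn [ 0.2401  0.58   -0.7509] offset after turn [189.2  54.  220.4]
```

```bash
python3 -m inch '{"angular":[[0.0267,0.0644,-0.0834],[0.0267,0.0644,-0.0834],[0.0267,0.0644,-0.0834],[0.0267,0.0644,-0.0834],[0.0267,0.0644,-0.0834],[0.0267,0.0644,-0.0834],[0.0267,0.0644,-0.0834],[0.0267,0.0644,-0.0834],[0.0267,0.0644,-0.0834],[0,0,0]],"offset":[[0,0,0],[0,0,0],[0,0,0],[0,0,0],[0,0,0],[0,0,0],[0,0,0],[0,0,0],[0,0,0],[0,0,0]],"jaw":[1,1,1,1,1,1,1,1,1,1]}'
python3 -m inch '{"angular":[[0,0,0],[0,0,0],[0,0,0],[0,0,0],[0,0,0],[0,0,0],[0,0,0],[0,0,0],[0,0,0],[0,0,0]],"offset":[[18.5,5.4,21.5],[18.5,5.4,21.5],[18.5,5.4,21.5],[18.5,5.4,21.5],[18.5,5.4,21.5],[18.5,5.4,21.5],[18.5,5.4,21.5],[18.5,5.4,21.5],[18.5,5.4,21.5],[0,0,0]],"jaw":[1,1,1,1,1,1,1,1,1,1]}'
python3 - <<'E'
from h import *
g=GOLD+.0187*-AX
plan(g+.1*AX,RT())
print(cast("top",[[270+196.5,160+120.5]],.07))
E
```

```text
time: 10.28
ee_pos: [0.5577, -0.1252, 0.2656]
eef_rot: [-179.6, -35.3, 116.0]
wrist_force: [-0.6, -0.1, -0.2]
grip_width: 0.999
grip_force: 0.0
time: 11.12
ee_pos: [0.4907, 0.1253, 0.2044]
eef_rot: [-179.8, -35.2, 116.2]
wrist_force: [-0.0, 0.9, 1.5]
grip_width: 1.002
grip_force: 0.0
t 11.12 pos [0.4907 0.1253 0.2044] rpy [-179.8  -35.2  116.2] w 1.002 gf 0.0 F [-0.   0.9  1.5] q [-26.  19.  32.  98. -39.  88.  42.]
offset now [19.2  5.4 19.7]
turn [-0.0063 -0.0025  0.0028] offset after turn [19.2  5.2 19.7]
[[ 0.5297836  -0.38282361  0.07      ]]
```

```bash
python3 -m inch '{"angular":[[0,0,0],[0,0,0],[0,0,0],[0,0,0]],"offset":[[10,3,10],[9,2.4,9],[0,0,0],[0,0,0]],"jaw":[1,1,1,1]}'
python3 - <<'E'
from h import *
print(tri([344,159.7],[223.3,304.5]),tri([389.3,167.8],[199.3,252.5]))
plan(GOLD-.0187*AX,RT())
s=arm.camera("scene");t=arm.camera("top");c=np.hstack([cv2.resize(s[90:230,280:440],None,fx=3,fy=3),cv2.resize(t[225:365,145:245],None,fx=3,fy=3)])
cv2.imwrite("pics/g1.png",c[:,:,::-1])
E
```

```text
time: 11.45
ee_pos: [0.4861, 0.1461, 0.2001]
eef_rot: [-179.8, -35.1, 115.9]
wrist_force: [1.0, -0.2, 0.2]
grip_width: 1.0
grip_force: 0.0
(array([0.47335584, 0.1753411 , 0.15977925]), np.float64(0.002422378050528139)) (array([0.58388726, 0.22979092, 0.161481  ]), np.float64(0.001452313813525082))
t 11.45 pos [0.4861 0.1461 0.2001] rpy [-179.8  -35.1  115.9] w 1.0 gf 0.0 F [ 1.  -0.2  0.2] q [-27.  18.  31. 100. -39.  86.  40.]
offset now [  4.7   0.5 104.3]
turn [-0.0029 -0.0006 -0.0007] offset after turn [  4.8   0.2 104.3]
```

View pics/g1.png

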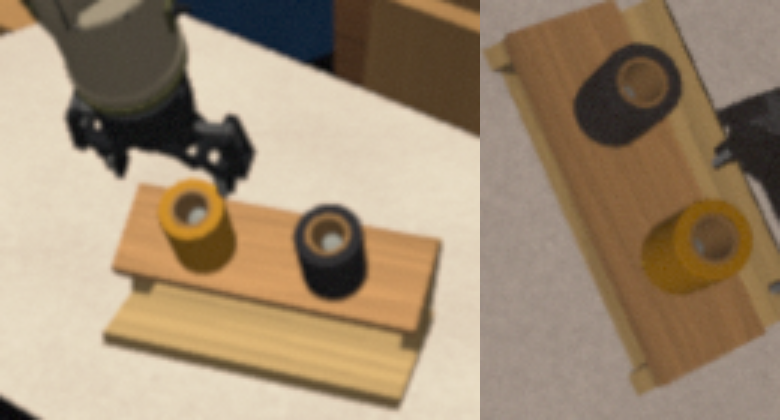

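Fingertips straddle the roll axis: crop (725,155) and (775,288) around the gold end at (714,238). I'll slide down the axis and grip.

```bash
python3 -m inch '{"angular":[[0,0,0],[0,0,0],[0,0,0],[0,0,0],[0,0,0],[0,0,0],[0,0,0],[0,0,0],[0,0,0],[0,0,0]],"offset":[[4,0,5],[0,0,10],[0,0,15],[0,0,15],[0,0,15],[0,0,15],[0,0,15],[0,0,10],[0,0,3],[0,0,0]],"jaw":[1,1,1,1,1,1,1,1,1,1]}'
python3 -c "
from h import *
plan(GOLD-.0187*AX,RT())"
python3 -m inch '{"angular":[[0,0,0],[0,0,0],[0,0,0],[0,0,0],[0,0,0],[0,0,0]],"offset":[[0,0,0],[0,0,0],[0,0,0],[0,0,0],[0,0,0],[0,0,0]],"jaw":[0,0,0,0,0,0]}'
python3 -c "
from h import *
plan(GOLD+.0613*AX,RT())"
```

```text
time: 12.38
ee_pos: [0.458, 0.202, 0.1172]
eef_rot: [-179.7, -35.1, 115.9]
wrist_force: [0.4, -0.9, 0.1]
grip_width: 1.005
grip_force: 0.0
t 12.38 pos [0.458  0.202  0.1172] rpy [-179.7  -35.1  115.9] w 1.005 gf 0.0 F [ 0.4 -0.9  0.1] q [-31.  20.  28. 108. -43.  75.  42.]
offset now [1.1 0.9 0.5]
turn [-0.0042 -0.0013 -0.0015] offset after turn [1.1 0.9 0.5]
time: 12.88
ee_pos: [0.4595, 0.201, 0.1188]
eef_rot: [-179.9, -35.1, 115.9]
wrist_force: [0.5, -2.5, 5.3]
grip_width: 0.7
grip_force: 64.2
t 12.88 pos [0.4595 0.201  0.1188] rpy [-179.9  -35.1  115.9] w 0.7 gf 64.2 F [ 0.5 -2.5  5.3] q [-31.  20.  28. 108. -43.  75.  42.]
offset now [  1.5  -0.1 -77.4]
turn [-0.001  -0.0005 -0.0012] offset after turn [  1.4   0.  -77.4]
```

```bash
python3 -m inch '{"angular":[[0,0,0],[0,0,0],[0,0,0],[0,0,0],[0,0,0],[0,0,0],[0,0,0],[0,0,0],[0,0,0],[0,0,0]],"offset":[[0,0,-4],[0,0,-8],[0,0,-10],[0,0,-10],[0,0,-10],[0,0,-10],[0,0,-10],[0,0,-12],[0,0,-15],[0,0,-15]],"jaw":[0,0,0,0,0,0,0,0,0,0]}'
python3 - <<'E'
from h import *
plan([.53,-.1,.30],Ro.from_euler("xyz",[180,0,72],degrees=True))
t=arm.camera("scene");cv2.imwrite("pics/g2.png",cv2.resize(t[90:230,260:440],None,fx=3,fy=3)[:,:,::-1])
E
```

```text
time: 13.72
ee_pos: [0.4852, 0.1475, 0.204]
eef_rot: [-179.8, -35.1, 115.9]
wrist_force: [0.6, 0.1, -1.5]
grip_width: 0.699
grip_force: 64.8
t 13.72 pos [0.4852 0.1475 0.204 ] rpy [-179.8  -35.1  115.9] w 0.699 gf 64.8 F [ 0.6  0.1 -1.5] q [-28.  18.  31. 100. -39.  87.  40.]
offset now [-143.   -68.7 -217.5]
turn [-0.2382 -0.5803  0.7431] offset after turn [-221.5  119.   -96. ]
```

View pics/g2.png

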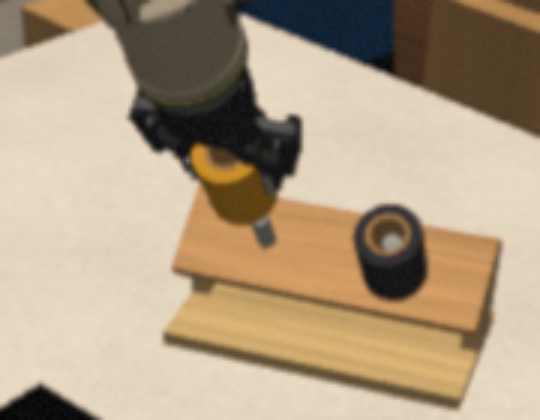

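The gold roll is off its peg (peg tip visible at crop (263,232)) and grey is untouched. Next I'll carry it away and set it upright.

```bash
python3 -m inch '{"angular":[[0,0,0],[0,0,0],[0,0,0],[0,0,0],[0,0,0],[0,0,0],[0,0,0],[0,0,0],[0,0,0],[0,0,0]],"offset":[[-5,-3,-15],[-12,-7,-24],[-17,-8,-25],[-18,-8,-25],[-18,-8,-25],[-18,-8,-25],[-18,-8,-25],[-18,-8,-25],[-12,-7,-20],[-7,-4,-9]],"jaw":[0,0,0,0,0,0,0,0,0,0]}'
python3 -m inch '{"angular":[[-0.0265,-0.0645,0.0826],[-0.0265,-0.0645,0.0826],[-0.0265,-0.0645,0.0826],[-0.0265,-0.0645,0.0826],[-0.0265,-0.0645,0.0826],[-0.0265,-0.0645,0.0826],[-0.0265,-0.0645,0.0826],[-0.0265,-0.0645,0.0826],[-0.0265,-0.0645,0.0826],[0,0,0]],"offset":[[0,0,0],[0,0,0],[0,0,0],[0,0,0],[0,0,0],[0,0,0],[0,0,0],[0,0,0],[0,0,0],[0,0,0]],"jaw":[0,0,0,0,0,0,0,0,0,0]}'
python3 - <<'E'
from h import *
plan([.530,-.384,.20],Ro.from_euler("xyz",[180,0,72],degrees=True))
E
```

```text
time: 14.6
ee_pos: [0.5298, -0.103, 0.3002]
eef_rot: [-179.8, -35.0, 115.7]
wrist_force: [0.7, 0.3, -2.3]
grip_width: 0.695
grip_force: 65.2
time: 15.43
ee_pos: [0.5299, -0.0958, 0.2993]
eef_rot: [179.9, 0.0, 72.1]
wrist_force: [0.4, 1.4, -2.2]
grip_width: 0.701
grip_force: 65.3
t 15.43 pos [ 0.5299 -0.0958  0.2993] rpy [179.9   0.   72.1] w 0.701 gf 65.3 F [ 0.4  1.4 -2.2] q [-37.   7.  47.  93.  -5.  83.  -8.]
offset now [-274.1   88.7   99.6]
turn [0.0013 0.0006 0.001 ] offset after turn [-274.    89.1   99.3]
```

```bash
python3 - <<'E'
from h import *
t=arm.camera("top");s=arm.camera("scene")
c=np.hstack([cv2.resize(t[240:320,430:490],None,fx=6,fy=6,interpolation=2),cv2.resize(s[285:365,130:200],None,fx=6,fy=6,interpolation=2)])
cv2.imwrite("pics/sp.png",c[:,:,::-1][:, :780])
E
python3 -m inch '{"angular":[[0,0,0],[0,0,0],[0,0,0],[0,0,0],[0,0,0],[0,0,0],[0,0,0],[0,0,0],[0,0,0],[0,0,0]],"offset":[[-12,4,0],[-24,8,9],[-26,8.5,10],[-26,8.5,10],[-26,8.5,10],[-26,8.5,10],[-26,8.5,10],[-26,8.5,10],[-26,8.5,10],[-26,8.5,10]],"jaw":[0,0,0,0,0,0,0,0,0,0]}'
python3 -m inch '{"angular":[[0,0,0],[0,0,0],[0,0,0],[0,0,0],[0,0,0]],"offset":[[-18,5,7],[-12,3,3],[0,0,0],[0,0,0],[0,0,0]],"jaw":[0,0,0,0,0]}'
python3 - <<'E'
from h import *
plan([.530,-.384,.20])
E
```

```text
time: 16.37
ee_pos: [0.5295, -0.359, 0.2093]
eef_rot: [-180.0, -0.1, 72.1]
wrist_force: [-0.3, -0.1, -1.6]
grip_width: 0.701
grip_force: 65.3
time: 16.78
ee_pos: [0.5286, -0.3876, 0.2003]
eef_rot: [180.0, -0.1, 72.0]
wrist_force: [-0.3, -0.3, -2.0]
grip_width: 0.699
grip_force: 65.3
t 16.78 pos [ 0.5286 -0.3876  0.2003] rpy [ 1.8e+02 -1.0e-01  7.2e+01] w 0.699 gf 65.3 F [-0.3 -0.3 -2. ] q [ -2.  30.  49.  83. -23.  77.  31.]
offset now [3.8 0.3 0.3]
```

View pics/sp.png

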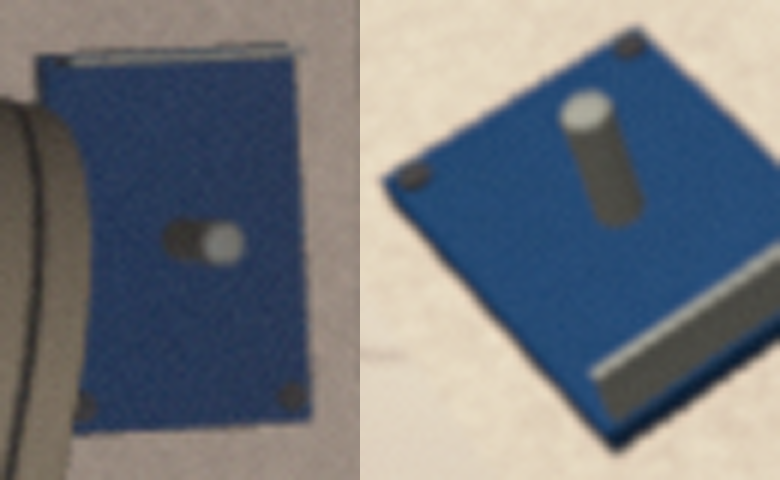

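Spindle tip is at top (466.8,280.1) and scene (167.3,302.9). Next I'll compare it with the held roll's silhouette.

Run:
```python
from h import *
np.set_printoptions(precision=4,suppress=True)
print("spindle",tri([167.25,302.9],[466.75,280.1]),cast("top",[[466.75,280.1]],.07),cast("scene",[[167.25,302.9]],.07))
t=arm.camera("top");s=arm.camera("scene");st=arm.get_state();p=st["ee_pos"];print(p)
a=np.linspace(0,2*np.pi,73)
for n,im in(("scene",s),("top",t)):
    h=cv2.cvtColor(im,cv2.COLOR_RGB2HSV).astype(int);m=((abs(h[...,0]-22)<7)&(h[...,1]>170)&(h[...,2]>50))
    e=proj(n,[p[0],p[1],p[2]+.0187]).ravel().astype(int);w=np.zeros_like(m);w[max(0,e[1]-60):e[1]+60,max(e[0]-60,0):e[0]+60]=1;m&=w
    if m.sum()<30: print(n,"none");continue
    c=big(m)[:,0]; print(n,"area",m.sum(),"rows",c[:,1].min(),c[:,1].max(),"cols",c[:,0].min(),c[:,0].max())
    P=np.array([[p[0]+.03*np.cos(x),p[1]+.03*np.sin(x),p[2]+.0187+z] for z in(-.04,.04) for x in a])
    q=proj(n,P);hull=cv2.convexHull(q.astype(np.float32))
    print(" model rows",q[:,1].min(),q[:,1].max(),"cols",q[:,0].min(),q[:,0].max())
    b=proj(n,P[:73]);print("lower-end ellipse",b.min(0),b.max(0))
cv2.imwrite("pics/hov.png",np.hstack([cv2.resize(s[180:360,100:230],None,fx=3,fy=3),cv2.resize(t[210:390,410:530],None,fx=3,fy=3)])[:,:,::-1])
```

```text
spindle (array([ 0.5302, -0.3846,  0.069 ]), np.float64(0.001832675469470193)) [[ 0.5307 -0.3834  0.07  ]] [[ 0.5305 -0.3855  0.07  ]]
[ 0.5291 -0.3868  0.2006]
scene area 747 rows 226 275 cols 127 167
 model rows 221.66565958098622 275.5171784507444 cols 124.08643276091874 168.81012076443173
lower-end ellipse [136.5939 253.9021] [168.8101 275.5172]
top area 390 rows 269 295 cols 484 500
 model rows 268.4996271069597 299.45902957121 cols 472.146357297505 516.0356433727358
lower-end ellipse [472.1464 268.4996] [499.2425 296.6087]
```

View pics/hov.png

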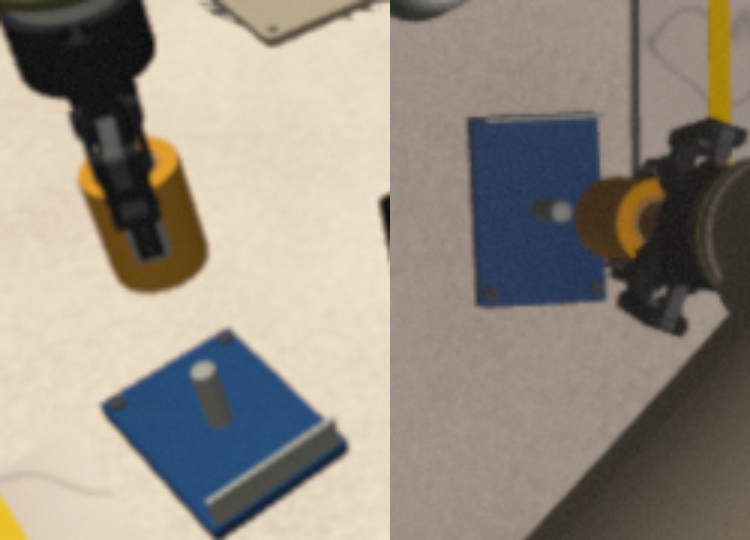

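Scene and top silhouettes match the model within about 1 px, so the roll axis is at the TCP. The spindle is at (0.5303,-0.3845). I'll make a small correction and descend.

```bash
python3 -m inch '{"angular":[[0,0,0],[0,0,0],[0,0,0],[0,0,0],[0,0,0],[0,0,0],[0,0,0],[0,0,0]],"offset":[[2.6,0.4,0],[0,0,15],[0,0,20],[0,0,20],[0,0,20],[0,0,18],[0,0,7],[0,0,0]],"jaw":[0,0,0,0,0,0,0,0]}'
python3 -c "
from h import *
plan([.5303,-.3845,.0363])"
python3 -m inch '{"angular":[[0,0,0],[0,0,0],[0,0,0],[0,0,0],[0,0,0]],"offset":[[0,0,5],[0,0,5],[0,0,5],[0,0,5],[0,0,0]],"jaw":[0,0,0,0,0]}'
python3 -c "
from h import *
plan([.5303,-.3845,.0363])"
```

```text
time: 17.55
ee_pos: [0.5296, -0.3838, 0.099]
eef_rot: [-179.9, -0.1, 72.0]
wrist_force: [0.9, 0.1, -2.1]
grip_width: 0.698
grip_force: 65.3
t 17.55 pos [ 0.5296 -0.3838  0.099 ] rpy [-1.799e+02 -1.000e-01  7.200e+01] w 0.698 gf 65.3 F [ 0.9  0.1 -2.1] q [ -1.  35.  46.  89. -27.  67.  33.]
offset now [-0.5  1.  62.7]
time: 17.97
ee_pos: [0.5296, -0.3849, 0.0795]
eef_rot: [-180.0, -0.0, 72.0]
wrist_force: [-0.3, -0.4, -2.2]
grip_width: 0.694
grip_force: 65.3
t 17.97 pos [ 0.5296 -0.3849  0.0795] rpy [-180.   -0.   72.] w 0.694 gf 65.3 F [-0.3 -0.4 -2.2] q [ -0.  36.  45.  90. -28.  65.  33.]
offset now [ 0.6  0.6 43.2]
```

No contact and the spindle has entered the bore. Continuing down to the plate.

```bash
python3 -m inch '{"angular":[[0,0,0],[0,0,0],[0,0,0],[0,0,0],[0,0,0],[0,0,0]],"offset":[[0,0,8],[0,0,10],[0,0,8],[0,0,6],[0,0,3],[0,0,0]],"jaw":[0,0,0,0,0,0]}'
python3 -m inch '{"angular":[[0,0,0],[0,0,0],[0,0,0],[0,0,0]],"offset":[[0,0,2],[0,0,2],[0,0,1],[0,0,0]],"jaw":[0,0,0,0]}'
```

```text
time: 18.47
ee_pos: [0.5295, -0.3849, 0.0443]
eef_rot: [-179.9, -0.0, 72.0]
wrist_force: [0.3, -0.6, -2.6]
grip_width: 0.691
grip_force: 65.3
time: 18.8
ee_pos: [0.5303, -0.3856, 0.0428]
eef_rot: [179.9, -0.0, 72.0]
wrist_force: [-5.3, 6.2, 16.8]
grip_width: 0.697
grip_force: 66.7
```

Contact with the plate at 19 N. Release and withdraw straight up.

```bash
python3 -m inch '{"angular":[[0,0,0],[0,0,0],[0,0,0],[0,0,0],[0,0,0],[0,0,0],[0,0,0],[0,0,0]],"offset":[[0,0,-2],[0,0,0],[0,0,0],[0,0,0],[0,0,0],[0,0,0],[0,0,0],[0,0,0]],"jaw":[0,1,1,1,1,1,1,1]}'
python3 -m inch '{"angular":[[0,0,0],[0,0,0],[0,0,0],[0,0,0],[0,0,0],[0,0,0],[0,0,0],[0,0,0],[0,0,0],[0,0,0]],"offset":[[0,0,-5],[0,0,-10],[0,0,-15],[0,0,-20],[0,0,-20],[0,0,-20],[0,0,-20],[0,0,-20],[0,0,-20],[0,0,-20]],"jaw":[1,1,1,1,1,1,1,1,1,1]}'
python3 -m inch '{"angular":[[0,0,0],[0,0,0],[0,0,0],[0,0,0],[0,0,0],[0,0,0],[0,0,0],[0,0,0],[0,0,0],[0,0,0]],"offset":[[15,-10,-5],[25,-20,0],[25,-20,0],[25,-20,0],[25,-20,0],[25,-20,0],[25,-20,0],[25,-20,0],[15,-10,0],[0,0,0]],"jaw":[1,1,1,1,1,1,1,1,1,1]}'
python3 - <<'E'
from h import *
t=arm.camera("top");s=arm.camera("scene")
a=np.linspace(0,2*np.pi,73);C=[.5303,-.3845]
for n,im in(("scene",s),("top",t)):
    P=np.array([[C[0]+.03*np.cos(x),C[1]+.03*np.sin(x),z] for z in(.015,.095) for x in a]);q=proj(n,P)
    print(n,"expected rows",q[:,1].min().round(1),q[:,1].max().round(1),"cols",q[:,0].min().round(1),q[:,0].max().round(1))
    h=cv2.cvtColor(im,cv2.COLOR_RGB2HSV).astype(int);m=(abs(h[...,0]-20)<9)&(h[...,1]>150)&(h[...,2]>40)
    w=np.zeros_like(m);l,u=q.min(0).astype(int)-15,q.max(0).astype(int)+15;w[l[1]:u[1],l[0]:u[0]]=1
    c=big(m&w)[:,0];print(" seen",c[:,1].min(),c[:,1].max(),c[:,0].min(),c[:,0].max())
o=np.zeros((560,800,3),np.uint8);o[:480,:420]=cv2.resize(s[140:380,110:320],None,fx=2,fy=2)
o[:480,420:740]=cv2.resize(t[160:400,330:490],None,fx=2,fy=2);cv2.imwrite("pics/end.png",o[:,:,::-1])
print(arm.get_state()["time"])
E
```

```text
time: 19.47
ee_pos: [0.5299, -0.3852, 0.0423]
eef_rot: [180.0, 0.0, 72.0]
wrist_force: [0.1, 0.0, -0.4]
grip_width: 0.995
grip_force: 0.0
time: 20.3
ee_pos: [0.5297, -0.3855, 0.2153]
eef_rot: [179.9, 0.0, 71.9]
wrist_force: [0.5, 0.6, -0.5]
grip_width: 0.998
grip_force: 0.0
time: 21.13
ee_pos: [0.4407, -0.1373, 0.2185]
eef_rot: [179.9, -0.2, 72.2]
wrist_force: [0.3, 0.8, 0.1]
grip_width: 1.001
grip_force: 0.0
scene expected rows 283.7 330.9 cols 149.6 187.9
 seen 285 329 151 186
top expected rows 267.6 293.6 cols 448.0 483.3
 seen 268 292 455 482
21.2333
```

View pics/end.png

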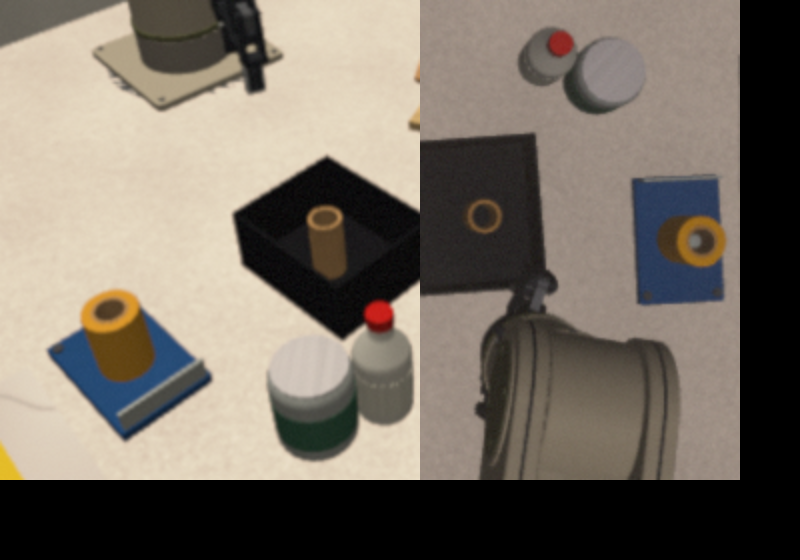

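The gold roll stands on the spindle at the expected height (rows 285–329 seen, 284–331 expected). The core stands inside the bin, crop (484,216), and the bystanders are unmoved.

```bash
python3 -c "
from rig import arm
print(arm.close_job())"
```

```text
the job is handed in; nothing more can be done
None
```

I put the core in the scrap bin and fitted the gold roll fully down on the dispenser spindle and let go of it. The grey roll, sanding block, bottle and tin were never touched, and I handed the job in at about 21 s.

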